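# Tug-check the steriliser cassettes

### The arm

A 6-joint arm with a two-finger parallel gripper is mounted at the origin on the work surface. World frame = base frame: x ahead of the robot, y to its left, z up, the work surface at z = 0. Lengths are in m, angles in rad, forces in N, time in s.
With the tool pointing down it reaches from about 0.275 to 1 m from the base axis. Payload 8.4 kg.
Tool frame: the origin (TCP) lies midway between the tips of the shut fingers; the grasp point (between the pads) lies robot.grip_depth behind it (robot.grip_depth is the distance from the TCP to the grasp point, in m); z points along the fingers, y is the line along which they close (so a half turn about z gives the same grasp; the last joint's range is limited). The gripper opens to 85 mm and grips with 20 to 120 N. Pads are 22 mm wide; open, the fingers measure 114 mm over their backs; the gripper's body (76 mm by 85 mm) begins 54 mm behind the grasp point. The pads swing forward as they close: fully open they stand 13 mm farther back than shut.
Start: joints at [1.12, 0.353, 1.633, -0, 1.155, -0.002], TCP at [0.271, 0.563, 0.231] pointing down, gripper open.
Joint ranges: [-2.63, 2.63], [-0.92, 2.1], [0.06, 2.66], [-1.3, 4.44], [0, 2.69], [-3.02, 3.02]. Speed limits (rad/s): [2.22, 2.22, 2.79, 3.14, 3.14, 3.14].

### API

Orientations are given as a rotation vector (axis times angle).
In Python, from bench import monitor, optics, robot, nets gives the robot as it stands. The module is installed in compiled form; this text tells all that it offers.
- The arm moves only by the tool carry_out, never from a script. Its argument "deltas" is a list of rows, each an object with "linear": the shift along the tool's x, y, z in m, a list of three; "angular": the turn, a rotation vector about the tool's x, y, z in degrees, a list of three. A call has 1 to 20 rows; each row shifts and turns the commanded pose from where the row before left it, along the tool's axes as they then stand; what a row does not reach is not made up. A row lasts 1/12 s, in which the tool goes at most 41.7 mm and 7.16 degrees, less where a joint would pass 70% of its speed; a pose out of reach is approached as far as the arm can. A call with a gripper value outside its range is refused whole. "grip" is the closure, from 0 (fully open) to 1 (shut), set as the call begins (left out, the last holds). The fingers move at their own pace and stop on an object; "squeeze" is the grip in N (left out, the last holds). Time passes only in rows, so rows that do not move let the fingers close. It gives the time, the measured TCP pose, the force, the opening and the grip force at its end, in the units of the state.
- monitor.get_state(): the state, without advancing time (a new reading comes with each control period).
- optics.grab_frame(name): name is "side" or "top" or "wrist"; returns the picture (384x512x3 uint8, red, green, blue); there is no depth.
- optics.camera_info(name): a dict with "vertical_fov" (degrees; the focal length in pixels is half the picture's height over the tangent of half this angle, whatever the lens; pixels are square), "cx", "cy" (the principal point, pixels), "extrinsics" (4x4, takes a point from world to camera coordinates). Camera axes: x right, y up, looking along -z (the intrinsics and any distortion apply to the point x, -y, -z); pixel columns grow to the right and rows downward; lengths in m; the calibration is good to about 2 mm. The wrist camera is an equidistant fisheye: a pixel r from the principal point sees the ray r / f radians off the axis. A picture is of the moment at which its call begins: read the wrist's pose just before it. camera_info takes no time and is no camera call; for the wrist camera it gives the pose at the moment of the call.
- robot.hand_in(): hands the job in; it is judged then, once.
Trained networks look in the newest picture that a camera, given by its name, has taken for a name from the list of things; names that differ only in an ending like _2 or _b are one class to them, and where a whole thing is asked for, a point or a joint stands for the part that bears it (a point fixed in the world has none). Each returns a list of dicts, best first, with "score" (0 to 1); they miss things now and then, are a little off and sometimes report something else, mostly with a low value. They report only what shows in the picture. A call takes as long as a camera call. They do not tell look-alikes from the thing itself.
- nets.recognise(camera, target): "extent" ([left, top, right, bottom] as shares, 0 to 1, of the picture: columns of its width, rows of its height, round what is visible of it).
- nets.masks_of(camera, target): "region" (384x512 bool, what is visible of it) and "extent" ([left, top, right, bottom] as shares, 0 to 1, of the picture: columns of its width, rows of its height, round what is visible of it).
- nets.mark_of(camera, target): "point" ([column, row] as shares, 0 to 1, of the picture: columns of its width, rows of its height: a listed point, or the origin of a listed thing).
The state is a dict: "time_s": time; "joints": joint angles; "joint_velocities": joint speeds; "tau": joint torques, N m; "tool_pos": TCP position; "tool_rot": TCP orientation; "force": force on the tool from outside, world axes, zero at the start; "torque": the same for the moment, N m; "opening": finger opening in m; "grasp_force": force on a finger pad.
Only numpy, scipy, OpenCV 4.12 (cv2) and the standard library are available. Lean on these libraries where they do the work, as an engineer would, in place of code of your own. Each camera call takes 0.05 s, during which the arm holds its last target. There are 200 camera calls.

### The job

Check the tool cassette that already sits in its steriliser dock: tug it straight out by its finger loop, and if it comes away push it home until it catches and tug it again, until the sprung loop draws out and the cassette stays put. Then slide the cassette lying on the table into the empty dock, nose first with its loop towards you, push it home and tug its loop the same way. Leave both cassettes caught in their docks, loops let go, and do not disturb the other things on the table.

Things in the scene. Friction and masses are not known exactly. Their poses are not given: they have to be found in the camera images.
- cass_in_mid (a point): Starts in a dock, caught or not: white tool cassette, 0.27 kg (mm), black loop at its -x end. Flat box 120 x 76 x 18 high, x -40 to 80 of this point (y +-38); front panel (outer face x -40) 40 high; loop bar's far face x -88. Point: in the plan middle of the lengthwise grip fin (52 long, 12 wide, 18 to 56 above the underside), 25 above the underside
- cass_in_loop_mid (a point): cassette in the dock: middle of the loop's opening, 22 above the cassette's underside (mm), axes as the cassette's. Opening 40 (x) x 58 (y), open above and below, for closed fingers to drag or push the cassette; loop 10 to 34 above the table, 8-thick bar on the -x side, front panel on the +x side
- cass_in_loop (a joint): m, how far the sprung loop is drawn out (-x) of the cassette: 0 at rest, 0.008 at its stop. Starts to move at about 5.5 N, 3 mm out at 6.7 N, stop at 8.7 N. Drawn out only if the cassette is held; an uncaught one slides out instead, at under 5 N
- cass_out_mid (a point): Starts on the open table, turned any way: white tool cassette, 0.27 kg (mm), black loop at its -x end. Flat box 120 x 76 x 18 high, x -40 to 80 of this point (y +-38); front panel (outer face x -40) 40 high; loop bar's far face x -88. Point: in the plan middle of the lengthwise grip fin (52 long, 12 wide, 18 to 56 above the underside), 25 above the underside
- cass_out_loop_mid (a point): cassette from the table: middle of the loop's opening, 22 above the cassette's underside (mm), axes as the cassette's. Opening 40 (x) x 58 (y), open above and below, for closed fingers to drag or push the cassette; loop 10 to 34 above the table, 8-thick bar on the -x side, front panel on the +x side
- cass_out_loop (a joint): m, how far the sprung loop is drawn out (-x) of the cassette: 0 at rest, 0.008 at its stop. Starts to move at about 5.5 N, 3 mm out at 6.7 N, stop at 8.7 N. Drawn out only if the cassette is held; an uncaught one slides out instead, at under 5 N
- dock_one: steriliser dock holding a cassette at the start (left or right), fixed, 76 high (mm). Mouth at -x; cassettes slide in along +x on the table, nose (+x) first. Origin on the table: a caught cassette's point is at x -24.5 to -18, y 0 here. Hidden spring catch drops when pushed to the back stop (x -18; under 15 N) and holds over 20 N. 4 to 12 mm short of -20 looks home but is not caught
- dock_two: the dock that starts empty; same make, axes and home position as dock_one (mm). Guide walls 83 apart, 40 high, x -45 to 72; flared mouth out to x -87 (about 110 wide, 32 high); white hood over x 14 to 120, from 34 to 76 above the table
- spray: bystander: clear bottle, 60 across, 190 high, standing between and behind the docks; origin under its centre
- cream: bystander: low jar, 54 across, 45 high, between the docks; origin under its centre
- brush: bystander: brush 190 long, lying near the robot; origin under its middle
- mug: bystander: mug 80 across, 75 high, far left; origin under its centre
- lotion: bystander: white bottle 64 across, 170 high, far left; origin under its centre
- bowl: bystander: tint bowl 120 across, 50 high, far right; origin under its centre
- tin: bystander: can 60 across, 120 high, far right; origin under its centre
Things that resemble listed ones, but are neither listed nor needed, are in the scene too. What is shaped like the part that bears cass_in_mid but orange or purple is not meant.

How it is judged:
On the way, in this order (a step that is already met when the one before it is completed fails the run):
1. the cassette that was in the dock is tugged: its loop is drawn out over 2 mm while the cassette stays home (x of cass_in_mid in the frame of dock_one between -0.0265 and -0.014 m and y of cass_in_mid in the frame of dock_one between -0.006 and 0.006 m and z of cass_in_mid in the frame of dock_one below 0.031 m and angle between the x axis of cass_in_mid and the x axis of dock_one, either way round below 0.1 rad and value of joint cass_in_loop above 0.002 m), for 0.2 s.
2. the other cassette, in the second dock, is tugged: its loop is drawn out over 2 mm while the cassette stays home (x of cass_out_mid in the frame of dock_two between -0.0265 and -0.014 m and y of cass_out_mid in the frame of dock_two between -0.006 and 0.006 m and z of cass_out_mid in the frame of dock_two below 0.031 m and angle between the x axis of cass_out_mid and the x axis of dock_two, either way round below 0.1 rad and value of joint cass_out_loop above 0.002 m), for 0.2 s.
At the end, for the whole second after the job is handed in: First cassette in its own dock, the other in the once-empty dock: each with its point at x -26.5 to -14 mm, y within 6 mm in the dock's frame, flat (point under 31 mm up), square to 0.1 rad, its loop back in (under 2 mm) and still (x of cass_in_mid in the frame of dock_one between -0.0265 and -0.014 m and y of cass_in_mid in the frame of dock_one between -0.006 and 0.006 m and z of cass_in_mid in the frame of dock_one below 0.031 m and angle between the x axis of cass_in_mid and the x axis of dock_one, either way round below 0.1 rad and x of cass_out_mid in the frame of dock_two between -0.0265 and -0.014 m and y of cass_out_mid in the frame of dock_two between -0.006 and 0.006 m and z of cass_out_mid in the frame of dock_two below 0.031 m and angle between the x axis of cass_out_mid and the x axis of dock_two, either way round below 0.1 rad and value of joint each of cass_in_loop, cass_out_loop below 0.002 m and velocity of joint each of cass_in_loop, cass_out_loop below 0.01 m/s); the robot touches nothing.
It fails at once if a bystander is moved more than 30 mm (distance of any of spray, cream, brush, mug, lotion, bowl, tin from where it was at the start of the episode above 0.03 m).
It also fails if it takes over 67 s, if anything falls off the work surface, if the arm or the gripper's body presses on something with over 40 N, if the wrist force passes 120 N, or if a joint passes its speed limit or range.

## Working session

There is one attempt and no reset: what is moved stays moved. The work goes in short steps, Python scripts to look and compute and a tool call to move; the robot and the scene stay as the last step left them, time stands still between calls to the robot, and variables do not carry over. Pictures are saved under pics/ and viewed, at most 10 in all, crops included, and the job is handed in when it is done.

Besides the shell and the picture viewer there is one more tool, called as name(argument=value, ...) on one line, values as JSON. carry_out: Moves the arm, as the interface text tells. Its arguments: {"type":"object","properties":{"deltas":{"type":"array","items":{"type":"object","properties":{"linear":{"type":"array","items":{"type":"number"}},"angular":{"type":"array","items":{"type":"number"}}}}},"grip":{"type":"number"},"squeeze":{"type":"number"}},"required":["deltas"]}

```bash
mkdir -p pics; cat > h.py <<'E'
import numpy as np,cv2
from bench import monitor,optics,robot,nets
def ray(cam,u,v):
    c=optics.camera_info(cam); E=np.array(c['extrinsics']); f=192/np.tan(np.radians(c['vertical_fov'])/2)
    x=u-c['cx'];y=v-c['cy']
    if cam=='wrist':
        r=np.hypot(x,y);t=r/f;d=np.array([np.sin(t)*x/max(r,1e-9),-np.sin(t)*y/max(r,1e-9),-np.cos(t)])
    else: d=np.array([x/f,-y/f,-1])
    R=E[:3,:3]; return -R.T@E[:3,3],R.T@d
def at(cam,u,v,z):
    o,d=ray(cam,u,v); return o+d*(z-o[2])/d[2]
def proj(cam,p):
    c=optics.camera_info(cam); E=np.array(c['extrinsics']); f=192/np.tan(np.radians(c['vertical_fov'])/2)
    q=E[:3,:3]@np.array(p)+E[:3,3]; a,b,w=q[0],-q[1],-q[2]
    if cam=='wrist':
        r=np.hypot(a,b);t=np.arctan2(r,w);return c['cx']+f*t*a/r,c['cy']+f*t*b/r
    return c['cx']+f*a/w,c['cy']+f*b/w
def save(cam,name,scale=1.5):
    im=optics.grab_frame(cam); cv2.imwrite('pics/'+name,cv2.resize(im[:,:,::-1],None,fx=scale,fy=scale)); return im
E
python3 - <<'E'
from h import *
np.set_printoptions(precision=3,suppress=True)
print(monitor.get_state())
print(robot.grip_depth)
for c in ['top','side']:
    save(c,c+'0.png'); print(c,optics.camera_info(c))
    for t,z in [('cass_in_mid',.025),('cass_in_loop_mid',.022),('cass_out_mid',.025),('cass_out_loop_mid',.022),('dock_one',0),('dock_two',0)]:
        for r in nets.mark_of(c,t)[:3]:
            u,v=r['point'][0]*512,r['point'][1]*384; print(t,round(r['score'],2),int(u),int(v),at(c,u,v,z))
E
```

```text
{'time_s': 0.0, 'joints': array([ 1.12 ,  0.354,  1.634,  0.   ,  1.155, -0.002]), 'joint_velocities': array([-0.   ,  0.   ,  0.001,  0.   ,  0.001,  0.   ]), 'tau': array([  0.006, -60.525, -34.207,   0.   ,   0.009,   0.   ]), 'tool_pos': array([0.271, 0.563, 0.231]), 'tool_rot': array([-0.699, -3.062,  0.002]), 'force': array([-0.365, -1.333,  0.672]), 'torque': array([ 0.007,  0.05 , -0.017]), 'grasp_force': 0.0, 'opening': 0.08529342735444108}
0.0187
top {'vertical_fov': 56.11218499474967, 'cx': 255.99787575475943, 'cy': 187.88623283977603, 'extrinsics': array([[-0.01 , -1.   , -0.009, -0.014],
       [ 0.99 , -0.011,  0.14 , -0.525],
       [-0.141, -0.007,  0.99 , -1.434],
       [ 0.   ,  0.   ,  0.   ,  1.   ]])}
cass_in_mid 0.97 315 166 [ 0.613 -0.268  0.025]
cass_in_mid 0.81 217 246 [0.29  0.139 0.025]
cass_in_mid 0.68 380 250 [ 0.266 -0.514  0.025]
cass_in_loop_mid 0.54 312 188 [ 0.523 -0.25   0.022]
cass_in_loop_mid 0.51 366 259 [ 0.233 -0.458  0.022]
cass_in_loop_mid 0.42 322 240 [ 0.31  -0.284  0.022]
cass_out_mid 0.75 256 186 [ 0.531 -0.023  0.025]
cass_out_mid 0.53 
[... 258 characters left out ...]
 0.   ]
dock_two 0.51 138 164 [0.637 0.48  0.   ]
dock_two 0.32 138 190 [0.522 0.472 0.   ]
side {'vertical_fov': 46.17050774971462, 'cx': 256.96501617057805, 'cy': 189.69336744283802, 'extrinsics': array([[-0.898, -0.44 ,  0.012,  0.447],
       [ 0.279, -0.546,  0.79 , -0.179],
       [-0.341,  0.713,  0.613, -1.292],
       [ 0.   ,  0.   ,  0.   ,  1.   ]])}
cass_in_mid 0.61 325 168 [ 0.352 -0.244  0.025]
cass_in_mid 0.58 294 245 [0.306 0.156 0.025]
cass_in_loop_mid 0.66 276 235 [0.367 0.136 0.022]
cass_in_loop_mid 0.61 339 167 [ 0.314 -0.281  0.022]
cass_in_loop_mid 0.56 378 150 [ 0.217 -0.45   0.022]
dock_two 0.91 173 243 [0.63  0.281 0.   ]
dock_two 0.69 203 180 [ 0.713 -0.022  0.   ]
```

View pics/top0.png

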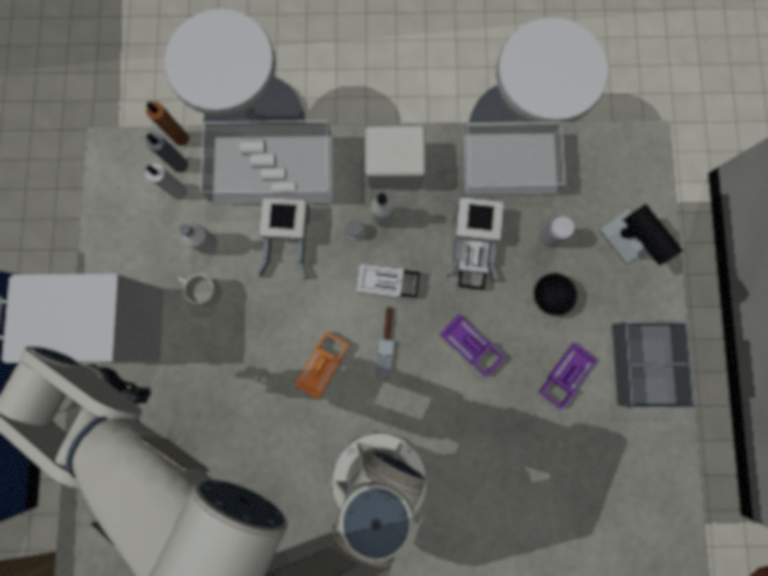

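View pics/side0.png

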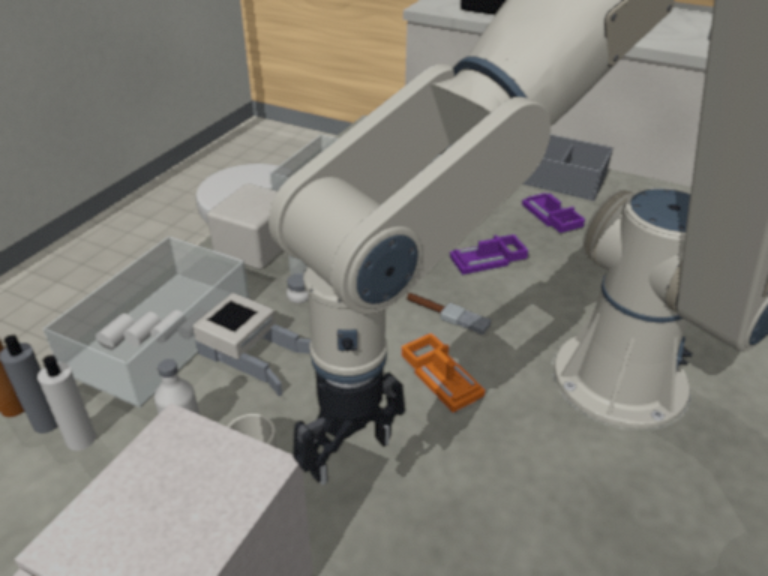

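The top view shows dock one on the right holding the white cassette (px ~315,166 unscaled) and dock two empty on the left (~188,160). The free white cassette is at (254,187), with its loop to the right (-y). The orange and purple ones are decoys. I'll move above dock one.

```bash
cat >> h.py <<'E'
from scipy.spatial.transform import Rotation as Ro
def plan(p,az,n,p0=None):
    "rows to world TCP p with tool y azimuth az(deg), tool down"
    s=monitor.get_state(); R=Ro.from_rotvec(s['tool_rot']); M=R.as_matrix()
    a0=np.degrees(np.arctan2(M[1,1],M[0,1])); d=(az-a0+180)%360-180
    if az<-85 and a0>0: d=az-a0
    st=(np.array(p)-s['tool_pos'])/n
    for i in range(n):
        a=np.radians(a0+d*i/n); y=np.array([np.cos(a),np.sin(a),0]); z=np.array([0,0,-1]); x=np.cross(y,z)
        print('{"linear":[%.4f,%.4f,%.4f],"angular":[0,0,%.2f]},'%(x@st,y@st,z@st,-d/n),end='')
    print()
E
python3 - <<'E'
from h import *
np.set_printoptions(precision=3,suppress=True)
s=monitor.get_state(); E=np.array(optics.camera_info('wrist')['extrinsics']); R=Ro.from_rotvec(s['tool_rot']).as_matrix()
print('cam in tool',R.T@(-E[:3,:3].T@E[:3,3]-s['tool_pos']),'axis',R.T@(-E[2,:3]), optics.camera_info('wrist')['vertical_fov'])
plan([.45,-.255,.23],-90,22)
E
```

```text
cam in tool [ 0.07   0.001 -0.143] axis [-0.276 -0.001  0.961] 65.70646984690485
{"linear":[-0.0235,-0.0300,0.0001],"angular":[0,0,7.01]},{"linear":[-0.0269,-0.0269,0.0001],"angular":[0,0,7.01]},{"linear":[-0.0300,-0.0234,0.0001],"angular":[0,0,7.01]},{"linear":[-0.0327,-0.0196,0.0001],"angular":[0,0,7.01]},{"linear":[-0.0348,-0.0154,0.0001],"angular":[0,0,7.01]},{"linear":[-0.0364,-0.0111,0.0001],"angular":[0,0,7.01]},{"linear":[-0.0375,-0.0065,0.0001],"angular":[0,0,7.01]},{"linear":[-0.0380,-0.0019,0.0001],"angular":[0,0,7.01]},{"linear":[-0.0380,0.0028,0.0001],"angular":[0,0,7.01]},{"linear":[-0.0373,0.0074,0.0001],"angular":[0,0,7.01]},{"linear":[-0.0362,0.0119,0.0001],"angular":[0,0,7.01]},{"linear":[-0.0344,0.0162,0.0001],"angular":[0,0,7.01]},{"linear":[-0.0322,0.0203,0.0001],"angular":[0,0,7.01]},{"linear":[-0.0295,0.0241,0.0001],"angular":[0,0,7.01]},{"linear":[-0.0263,0.0275,0.0001],"angular":[0,0,7.01]},{"linear":[-0.0228,0.0305,0.0001],"angular":[0,0,7.01]},{"linear":[-0.0189,0.0330,0.0001],"angular":[0,0,7.01]},{"linear":[-0.0147,0.0351,0.0001],"angular":[0,0,7.01]},{"linear":[-0.0103,0.0366,0.0001],"angular":[0,0,7.01]},{"linear":[-0.0058,0.0376,0.0001],"angular":[0,0,7.01]},{"linear":[-0.0011,0.0380,0.0001],"angular":[0,0,7.01]},{"linear":[0.0035,0.0379,0.0001],"angular":[0,0,7.01]},
```

carry_out(deltas=[{"linear": [-0.0235,-0.03,0],"angular": [0,0,7]},{"linear": [-0.0269,-0.0269,0],"angular": [0,0,7]},{"linear": [-0.03,-0.0234,0],"angular": [0,0,7]},{"linear": [-0.0327,-0.0196,0],"angular": [0,0,7]},{"linear": [-0.0348,-0.0154,0],"angular": [0,0,7]},{"linear": [-0.0364,-0.0111,0],"angular": [0,0,7]},{"linear": [-0.0375,-0.0065,0],"angular": [0,0,7]},{"linear": [-0.038,-0.0019,0],"angular": [0,0,7]},{"linear": [-0.038,0.0028,0],"angular": [0,0,7]},{"linear": [-0.0373,0.0074,0],"angular": [0,0,7]},{"linear": [-0.0362,0.0119,0],"angular": [0,0,7]},{"linear": [-0.0344,0.0162,0],"angular": [0,0,7]},{"linear": [-0.0322,0.0203,0],"angular": [0,0,7]},{"linear": [-0.0295,0.0241,0],"angular": [0,0,7]},{"linear": [-0.0263,0.0275,0],"angular": [0,0,7]},{"linear": [-0.0228,0.0305,0],"angular": [0,0,7]},{"linear": [-0.0189,0.033,0],"angular": [0,0,7]},{"linear": [-0.0147,0.0351,0],"angular": [0,0,7]},{"linear": [-0.0103,0.0366,0],"angular": [0,0,7]},{"linear": [-0.0058,0.0376,0],"angular": [0,0,7]}], grip=1)

```text
time_s: 2.37
tool_pos: [0.4354, -0.1824, 0.2315]
tool_rot: [3.118, 0.381, 0.001]
force: [-0.1, 0.6, -0.5]
opening: 0.0002
grasp_force: 0.0
```

carry_out(deltas=[{"linear": [-0.0011,0.038,0],"angular": [0,0,7]},{"linear": [0.0035,0.0379,0],"angular": [0,0,7]},{"linear": [0,0,0],"angular": [0,0,0]}])

```text
time_s: 2.62
tool_pos: [0.4536, -0.2603, 0.2317]
tool_rot: [3.138, -0.008, 0.004]
force: [0.1, 0.2, 0.5]
opening: -0.0005
grasp_force: 0.0
```

```bash
python3 - <<'E'
from h import *
np.set_printoptions(precision=3,suppress=True)
s=monitor.get_state();print(s['tool_pos'],Ro.from_rotvec(s['tool_rot']).as_matrix()[:,1],s['force'],s['time_s'])
for c in ['wrist','top']:
    save(c,c+'1.png')
    for t,z in [('cass_in_mid',.025),('cass_in_loop_mid',.022),('cass_out_mid',.025),('cass_out_loop_mid',.022),('dock_one',0),('dock_two',0)]:
        for r in nets.mark_of(c,t)[:2]:
            u,v=r['point'][0]*512,r['point'][1]*384; print(c,t,round(r['score'],2),int(u),int(v),at(c,u,v,z))
E
```

```text
[ 0.454 -0.26   0.232] [-0.005 -1.     0.003] [0.085 0.16  0.542] 2.6167
wrist cass_in_mid 0.97 19 263 [0.289 0.161 0.025]
wrist cass_in_mid 0.93 248 240 [ 0.356 -0.246  0.025]
wrist cass_in_loop_mid 0.89 25 232 [0.349 0.126 0.022]
wrist cass_out_mid 0.65 79 115 [ 0.523 -0.022  0.025]
wrist cass_out_loop_mid 0.75 114 116 [ 0.518 -0.075  0.022]
wrist cass_out_loop_mid 0.68 259 46 [ 0.596 -0.256  0.022]
top cass_in_mid 0.96 316 167 [ 0.608 -0.271  0.025]
top cass_in_mid 0.78 382 250 [ 0.268 -0.525  0.025]
top cass_in_loop_mid 0.69 368 259 [ 0.231 -0.467  0.022]
top cass_in_loop_mid 0.64 253 146 [ 0.701 -0.01   0.022]
top cass_out_mid 0.82 256 187 [ 0.526 -0.021  0.025]
top cass_out_mid 0.58 314 167 [ 0.608 -0.261  0.025]
top cass_out_loop_mid 0.54 271 190 [ 0.517 -0.082  0.022]
top dock_one 0.69 314 162 [ 0.635 -0.265 -0.   ]
top dock_two 0.67 188 165 [0.627 0.266 0.   ]
top dock_two 0.67 257 226 [ 0.367 -0.026  0.   ]
```

View pics/wrist1.png

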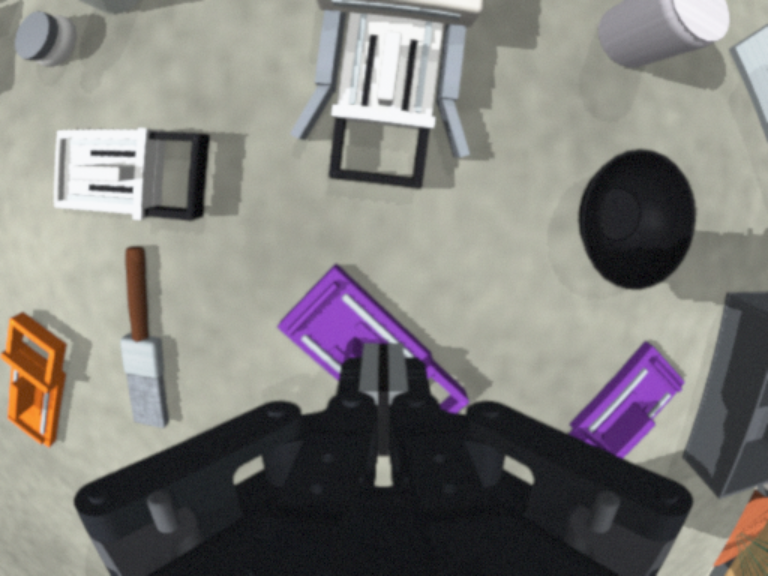

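The wrist view shows dock one's cassette with its loop bar's outer edge from about (331,180) to (421,188), and the free cassette at (95,172) with its loop right. I'll make a rectified view for measuring.

```bash
cat >> h.py <<'E'
def ortho(im,cam,x0,x1,y0,y1,z,s=2000):
    "top-left pixel = (x1,y1): rows down = -x, cols right = -y; s px/m"
    H=int((x1-x0)*s);W=int((y1-y0)*s); mx=np.zeros((H,W),np.float32);my=mx.copy()
    c=optics.camera_info(cam); E=np.array(c['extrinsics']); f=192/np.tan(np.radians(c['vertical_fov'])/2)
    X=x1-(np.arange(H)+.5)/s; Y=y1-(np.arange(W)+.5)/s
    P=np.stack(np.broadcast_arrays(X[:,None],Y[None],np.full((1,1),z)),-1)
    q=P@E[:3,:3].T+E[:3,3]; a,b,w=q[...,0],-q[...,1],-q[...,2]
    if cam=='wrist': r=np.hypot(a,b);k=f*np.arctan2(r,w)/r
    else: k=f/w
    return cv2.remap(im,(c['cx']+k*a).astype(np.float32),(c['cy']+k*b).astype(np.float32),cv2.INTER_CUBIC)
E
python3 - <<'E'
from h import *
np.set_printoptions(precision=4,suppress=True)
im=cv2.imread('pics/wrist1.png'); im=cv2.resize(im,(512,384),interpolation=cv2.INTER_AREA)
a=ortho(im,'wrist',.46,.66,-.35,-.17,.034,2000); b=ortho(im,'wrist',.42,.62,-.14,.06,.034,2000)
cv2.imwrite('pics/o1.png',np.hstack([a,b]))
for n,u,v,z in [('loopL',331,180,.034),('loopR',421,187,.034),('panL',332,111,.04),('panR',435,123,.04),('outLoopTop',207,132,.034),('outLoopBot',203,217,.034),('outPanTop',148,129,.04),('outPanBot',144,217,.04)]:
    print(n,at('wrist',u/1.5,v/1.5,z))
E
```

```text
loopL [ 0.5093 -0.2142  0.034 ]
loopR [ 0.5041 -0.2826  0.034 ]
panL [ 0.5617 -0.2157  0.04  ]
panR [ 0.553  -0.2919  0.04  ]
outLoopTop [ 0.5514 -0.1145  0.034 ]
outLoopBot [ 0.483  -0.1083  0.034 ]
outPanTop [ 0.5586 -0.0632  0.04  ]
outPanBot [ 0.486  -0.0553  0.04  ]
```

View pics/o1.png

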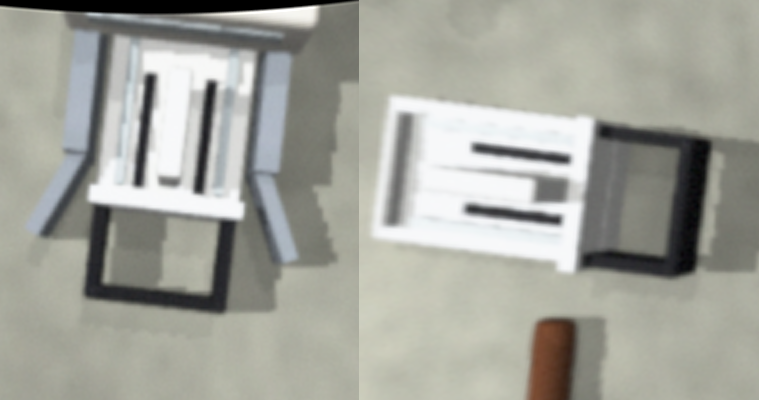

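carry_out(deltas=[{"linear": [0.0137,-0.0017,0.03],"angular": [0,0,5]},{"linear": [0.0137,-0.0005,0.03]},{"linear": [0.0137,-0.0005,0.03]},{"linear": [0.0137,-0.0005,0.03]},{"linear": [0.0137,-0.0005,0.03]},{"linear": [0.0137,-0.0005,0.03]},{"linear": [0,0,0]}])

```text
invalid input at $.deltas[1]: expected keys linear, angular
```

```bash
python3 - <<'E'
from h import *
np.set_printoptions(precision=4,suppress=True)
s=monitor.get_state();print(s['tool_pos'],Ro.from_rotvec(s['tool_rot']).as_matrix(),s['force'],s['time_s'])
im=save('wrist','w2.png')
E
```

```text
[ 0.4521 -0.2542  0.2314] [[ 1.      0.0055  0.0001]
 [ 0.0055 -1.     -0.0001]
 [ 0.0001  0.0001 -1.    ]] [-0.1993  0.9642 -0.2153] 3.3167
```

View pics/w2.png

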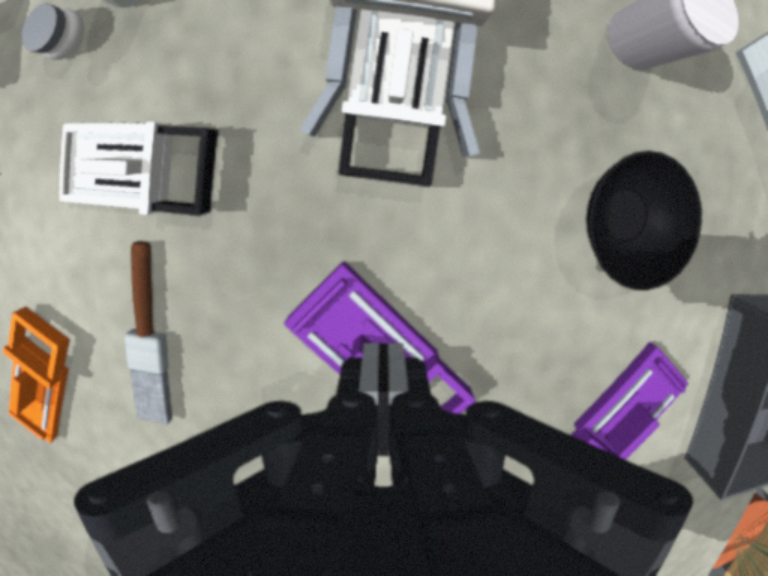

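The arm has settled now; in the earlier frame it was still creeping. I'll measure again from this picture: loop outer edge (340,174)–(433,185).

```bash
python3 - <<'E'
from h import *
np.set_printoptions(precision=4,suppress=True)
im=cv2.imread('pics/w2.png'); im=cv2.resize(im,(512,384),interpolation=cv2.INTER_AREA)
# sub-pixel: dark mask of the loop, rectified at its top
for nm,bx,z in [('dock',(.46,.6,-.33,-.18),.034),('free',(.46,.6,-.14,-.04),.034)]:
    o=ortho(im,'wrist',*bx,z,2000); g=o.max(2); m=(g<70).astype(np.uint8)
    n,l,st,_=cv2.connectedComponentsWithStats(m); k=1+np.argmax(st[1:,4])
    c=cv2.findContours((l==k).astype(np.uint8),0,2)[0][0]; (cx,cy),wh,an=cv2.minAreaRect(c)
    print(nm,'center',bx[1]-cy/2000,bx[3]-cx/2000,np.array(wh)/2,an, st[k])
for n,u,v,z in [('loopL',340,174,.034),('loopR',433,185,.034),('panL',343,106,.04),('panR',446,123,.04),('outLoopTop',216,128,.034),('outLoopBot',210,214,.034),('outPanTop',157,124,.04),('outPanBot',151,213,.04),('outNoseT',65,124,.018),('outNoseB',61,202,.018)]:
    print(n,at('wrist',u/1.5,v/1.5,z)[:2])
E
```

```text
dock center 0.5326720809936523 -0.25714486694335936 [71.0091 46.0115] 7.236922264099121 [  81   81  150  107 4166]
free center 0.5227373657226562 -0.09128363800048828 [56.1436 70.7769] 8.06693172454834 [  38   78  130  151 6303]
loopL [ 0.5138 -0.2212]
loopR [ 0.5058 -0.2919]
panL [ 0.5653 -0.224 ]
panR [ 0.5533 -0.3002]
outLoopTop [ 0.554  -0.1224]
outLoopBot [ 0.4852 -0.1148]
outPanTop [ 0.5618 -0.072 ]
outPanBot [ 0.489  -0.0627]
outNoseT [0.5786 0.0464]
outNoseB [0.5039 0.0567]
```

carry_out(deltas=[{"linear": [0.017,0.0013,0.034],"angular": [0,0,0]},{"linear": [0.017,0.0013,0.034],"angular": [0,0,0]},{"linear": [0.017,0.0013,0.034],"angular": [0,0,0]},{"linear": [0.017,0.0013,0.034],"angular": [0,0,0]},{"linear": [0.017,0.0013,0.034],"angular": [0,0,3.7]},{"linear": [0,0,0],"angular": [0,0,3.7]},{"linear": [0,0,0],"angular": [0,0,0]},{"linear": [0,0,0],"angular": [0,0,0]},{"linear": [0,0,0],"angular": [0,0,0]}])

```text
time_s: 4.12
tool_pos: [0.5374, -0.2609, 0.0624]
tool_rot: [3.135, -0.192, 0.002]
force: [0.9, 0.3, -0.3]
opening: -0.0002
grasp_force: 0.0
```

```bash
python3 - <<'E'
from h import *
np.set_printoptions(precision=4,suppress=True)
s=monitor.get_state();print(s['tool_pos'],Ro.from_rotvec(s['tool_rot']).as_matrix()[:,0],s['force'],s['time_s'])
im=save('wrist','w3.png',1.2)
print(np.array(proj('wrist',[.5098,-.2566,.034]))*1.2,np.array(proj('wrist',[.5376,-.26,.034]))*1.2)
E
```

```text
[ 0.5374 -0.2609  0.0624] [ 0.9925 -0.122   0.0015] [ 0.8819  0.2534 -0.3346] 4.1167
[305.3743 315.5375] [305.2967 268.7039]
```

View pics/w3.png

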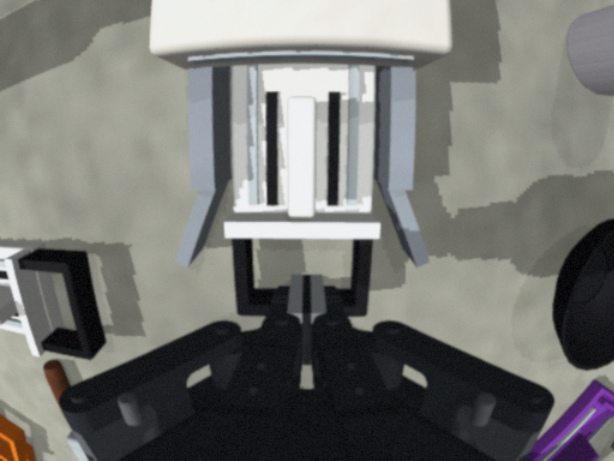

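The loop is square and centred under the fingers (bar outer edge at row ~314, as predicted). I'll lower into it and tug.

carry_out(deltas=[{"linear": [0,0,0.016],"angular": [0,0,0]},{"linear": [0,0,0.016],"angular": [0,0,0]},{"linear": [0,0,0.016],"angular": [0,0,0]},{"linear": [-0.003,0,0],"angular": [0,0,0]},{"linear": [-0.003,0,0],"angular": [0,0,0]},{"linear": [-0.002,0,0],"angular": [0,0,0]},{"linear": [-0.002,0,0],"angular": [0,0,0]},{"linear": [0,0,0],"angular": [0,0,0]},{"linear": [0,0,0],"angular": [0,0,0]}])

```text
time_s: 4.92
tool_pos: [0.5275, -0.2596, 0.0142]
tool_rot: [3.135, -0.195, 0.002]
force: [-0.4, 0.6, 0.4]
opening: 0.0003
grasp_force: 0.0
```

carry_out(deltas=[{"linear": [-0.002,0,0],"angular": [0,0,0]},{"linear": [-0.002,0,0],"angular": [0,0,0]},{"linear": [0,0,0],"angular": [0,0,0]},{"linear": [0,0,0],"angular": [0,0,0]}])

```text
time_s: 5.25
tool_pos: [0.5241, -0.2592, 0.0138]
tool_rot: [3.135, -0.195, 0.003]
force: [4.9, -0.8, 3.4]
opening: 0.0003
grasp_force: 2.0
```

carry_out(deltas=[{"linear": [-0.002,0,0],"angular": [0,0,0]},{"linear": [-0.001,0,0],"angular": [0,0,0]},{"linear": [0,0,0],"angular": [0,0,0]},{"linear": [0,0,0],"angular": [0,0,0]}])

```text
time_s: 5.58
tool_pos: [0.5203, -0.2585, 0.0134]
tool_rot: [3.135, -0.195, 0.001]
force: [4.1, -1.4, 3.1]
opening: -0.0002
grasp_force: 2.0
```

carry_out(deltas=[{"linear": [-0.002,0,0],"angular": [0,0,0]},{"linear": [-0.001,0,0],"angular": [0,0,0]},{"linear": [0,0,0],"angular": [0,0,0]},{"linear": [0,0,0],"angular": [0,0,0]}])

```text
time_s: 5.92
tool_pos: [0.5167, -0.2579, 0.0131]
tool_rot: [-3.135, 0.195, 0.001]
force: [2.6, -0.7, 1.7]
opening: -0.0002
grasp_force: 1.4
```

carry_out(deltas=[{"linear": [-0.003,0,0],"angular": [0,0,0]},{"linear": [-0.003,0,0],"angular": [0,0,0]},{"linear": [0,0,0],"angular": [0,0,0]},{"linear": [0,0,0],"angular": [0,0,0]}])

```text
time_s: 6.25
tool_pos: [0.51, -0.2569, 0.0129]
tool_rot: [-3.135, 0.195, 0.003]
force: [-0.1, -0.7, -0.1]
opening: 0.0002
grasp_force: 0.1
```

It came away below 5 N, so it was not caught. Next I push on the front panel.

carry_out(deltas=[{"linear": [0.006,0,0],"angular": [0,0,0]},{"linear": [0.006,0,0],"angular": [0,0,0]},{"linear": [0.005,0,0],"angular": [0,0,0]},{"linear": [0.005,0,0],"angular": [0,0,0]},{"linear": [0.005,0,0],"angular": [0,0,0]},{"linear": [0.004,0,0],"angular": [0,0,0]},{"linear": [0.004,0,0],"angular": [0,0,0]},{"linear": [0.002,0,0],"angular": [0,0,0]},{"linear": [0,0,0],"angular": [0,0,0]}])

```text
time_s: 7.0
tool_pos: [0.5482, -0.2618, 0.013]
tool_rot: [-3.135, 0.195, 0.001]
force: [-0.7, -0.6, -0.4]
opening: -0.0
grasp_force: 0.1
```

carry_out(deltas=[{"linear": [0.002,0,0],"angular": [0,0,0]},{"linear": [0.002,0,0],"angular": [0,0,0]},{"linear": [0.002,0,0],"angular": [0,0,0]},{"linear": [0,0,0],"angular": [0,0,0]}])

```text
time_s: 7.33
tool_pos: [0.5547, -0.2628, 0.0134]
tool_rot: [3.135, -0.195, 0.002]
force: [0.7, 0.4, 0.7]
opening: -0.0002
grasp_force: 0.0
```

carry_out(deltas=[{"linear": [0.002,0,0],"angular": [0,0,0]},{"linear": [0.002,0,0],"angular": [0,0,0]},{"linear": [0.001,0,0],"angular": [0,0,0]},{"linear": [0,0,0],"angular": [0,0,0]}])

```text
time_s: 7.67
tool_pos: [0.5563, -0.2627, 0.0131]
tool_rot: [-3.134, 0.194, 0.008]
force: [-11.7, -0.1, 8.7]
opening: 0.0002
grasp_force: 5.6
```

carry_out(deltas=[{"linear": [0.002,0,0],"angular": [0,0,0]},{"linear": [0.001,0,0],"angular": [0,0,0]},{"linear": [0,0,0],"angular": [0,0,0]}])

```text
time_s: 7.92
tool_pos: [0.5563, -0.2626, 0.0129]
tool_rot: [-3.133, 0.194, 0.017]
force: [-22.1, -0.0, 16.9]
opening: 0.0004
grasp_force: 11.0
```

carry_out(deltas=[{"linear": [-0.006,0,0],"angular": [0,0,0]},{"linear": [-0.006,0,0],"angular": [0,0,0]},{"linear": [-0.006,0,0],"angular": [0,0,0]},{"linear": [-0.005,0,0],"angular": [0,0,0]},{"linear": [-0.003,0,0],"angular": [0,0,0]},{"linear": [-0.002,0,0],"angular": [0,0,0]},{"linear": [0,0,0],"angular": [0,0,0]}])

```text
time_s: 8.5
tool_pos: [0.534, -0.2602, 0.0134]
tool_rot: [3.135, -0.195, 0.0]
force: [0.4, -0.3, -0.5]
opening: -0.0003
grasp_force: 0.0
```

carry_out(deltas=[{"linear": [-0.002,0,0],"angular": [0,0,0]},{"linear": [-0.002,0,0],"angular": [0,0,0]},{"linear": [0,0,0],"angular": [0,0,0]}])

```text
time_s: 8.75
tool_pos: [0.5315, -0.2601, 0.0137]
tool_rot: [3.135, -0.195, 0.005]
force: [6.6, -0.5, -0.9]
opening: -0.0001
grasp_force: 2.9
```

carry_out(deltas=[{"linear": [-0.002,0,0],"angular": [0,0,0]},{"linear": [-0.001,0,0],"angular": [0,0,0]},{"linear": [0,0,0],"angular": [0,0,0]},{"linear": [0,0,0],"angular": [0,0,0]}])

```text
time_s: 9.08
tool_pos: [0.5293, -0.26, 0.0139]
tool_rot: [3.134, -0.195, 0.007]
force: [7.1, 0.2, -1.1]
opening: -0.0001
grasp_force: 3.4
```

carry_out(deltas=[{"linear": [-0.002,0,0],"angular": [0,0,0]},{"linear": [-0.001,0,0],"angular": [0,0,0]},{"linear": [0,0,0],"angular": [0,0,0]},{"linear": [0,0,0],"angular": [0,0,0]}])

```text
time_s: 9.42
tool_pos: [0.5267, -0.2597, 0.014]
tool_rot: [3.134, -0.195, 0.008]
force: [8.2, -0.8, -1.0]
opening: 0.0002
grasp_force: 3.9
```

The loop drew out ~5 mm (7→8.2 N) with the cassette held, so the first one is caught. I'll let go and lift.

carry_out(deltas=[{"linear": [0.005,0,0],"angular": [0,0,0]},{"linear": [0.005,0,0],"angular": [0,0,0]},{"linear": [0.005,0,0],"angular": [0,0,0]},{"linear": [0,0,-0.02],"angular": [0,0,0]},{"linear": [0,0,-0.03],"angular": [0,0,0]},{"linear": [0,0,-0.04],"angular": [0,0,0]},{"linear": [0,0,-0.04],"angular": [0,0,0]},{"linear": [0,0,-0.03],"angular": [0,0,0]},{"linear": [0,0,0],"angular": [0,0,0]}])

```text
time_s: 10.17
tool_pos: [0.542, -0.2623, 0.1799]
tool_rot: [3.132, -0.195, 0.013]
force: [0.9, -1.6, 0.6]
opening: 0.0003
grasp_force: 0.0
```

```bash
python3 - <<'E'
from h import *
plan([.531,-.029,.19],-7.2,13)
E
```

```text
{"linear":[-0.0031,-0.0177,-0.0008],"angular":[0,0,-6.92]},{"linear":[-0.0009,-0.0179,-0.0008],"angular":[0,0,-6.92]},{"linear":[0.0013,-0.0179,-0.0008],"angular":[0,0,-6.92]},{"linear":[0.0034,-0.0176,-0.0008],"angular":[0,0,-6.92]},{"linear":[0.0055,-0.0171,-0.0008],"angular":[0,0,-6.92]},{"linear":[0.0075,-0.0163,-0.0008],"angular":[0,0,-6.92]},{"linear":[0.0094,-0.0153,-0.0008],"angular":[0,0,-6.92]},{"linear":[0.0112,-0.0140,-0.0008],"angular":[0,0,-6.92]},{"linear":[0.0128,-0.0126,-0.0008],"angular":[0,0,-6.92]},{"linear":[0.0142,-0.0110,-0.0008],"angular":[0,0,-6.92]},{"linear":[0.0155,-0.0092,-0.0008],"angular":[0,0,-6.92]},{"linear":[0.0164,-0.0072,-0.0008],"angular":[0,0,-6.92]},{"linear":[0.0172,-0.0052,-0.0008],"angular":[0,0,-6.92]},
```

carry_out(deltas=[{"linear": [-0.0031,-0.0177,0],"angular": [0,0,-6.92]},{"linear": [-0.0009,-0.0179,0],"angular": [0,0,-6.92]},{"linear": [0.0013,-0.0179,0],"angular": [0,0,-6.92]},{"linear": [0.0034,-0.0176,0],"angular": [0,0,-6.92]},{"linear": [0.0055,-0.0171,0],"angular": [0,0,-6.92]},{"linear": [0.0075,-0.0163,0],"angular": [0,0,-6.92]},{"linear": [0.0094,-0.0153,0],"angular": [0,0,-6.92]},{"linear": [0.0112,-0.014,0],"angular": [0,0,-6.92]},{"linear": [0.0128,-0.0126,0],"angular": [0,0,-6.92]},{"linear": [0.0142,-0.011,0],"angular": [0,0,-6.92]},{"linear": [0.0155,-0.0092,0],"angular": [0,0,-6.92]},{"linear": [0.0164,-0.0072,0],"angular": [0,0,-6.92]},{"linear": [0.0172,-0.0052,0],"angular": [0,0,-6.92]},{"linear": [0,0,0],"angular": [0,0,0]},{"linear": [0,0,0],"angular": [0,0,0]},{"linear": [0,0,0],"angular": [0,0,0]}], grip=0.4)

```text
time_s: 11.5
tool_pos: [0.5276, -0.028, 0.1729]
tool_rot: [-2.358, -2.076, 0.001]
force: [-0.1, -0.4, -0.2]
opening: 0.0508
grasp_force: 0.0
```

```bash
python3 - <<'E'
from h import *
np.set_printoptions(precision=4,suppress=True)
s=monitor.get_state();print(s['tool_pos'],Ro.from_rotvec(s['tool_rot']).as_matrix()[:,0],s['opening'],s['time_s'])
im=save('wrist','w4.png',1.5)
for t,z in [('cass_out_mid',.025),('cass_out_loop_mid',.022)]:
    for r in nets.mark_of('wrist',t)[:2]:
        u,v=r['point'][0]*512,r['point'][1]*384; print(t,round(r['score'],2),u*1.5,v*1.5,at('wrist',u,v,z))
E
```

```text
[ 0.5276 -0.028   0.1729] [ 0.1268  0.9919 -0.0004] 0.050815494602401944 11.5
cass_out_mid 0.85 393.2928 264.7296 [ 0.5351 -0.0266  0.025 ]
cass_out_loop_mid 0.97 384.46080000000006 340.35839999999996 [ 0.5223 -0.0815  0.022 ]
```

View pics/w4.png

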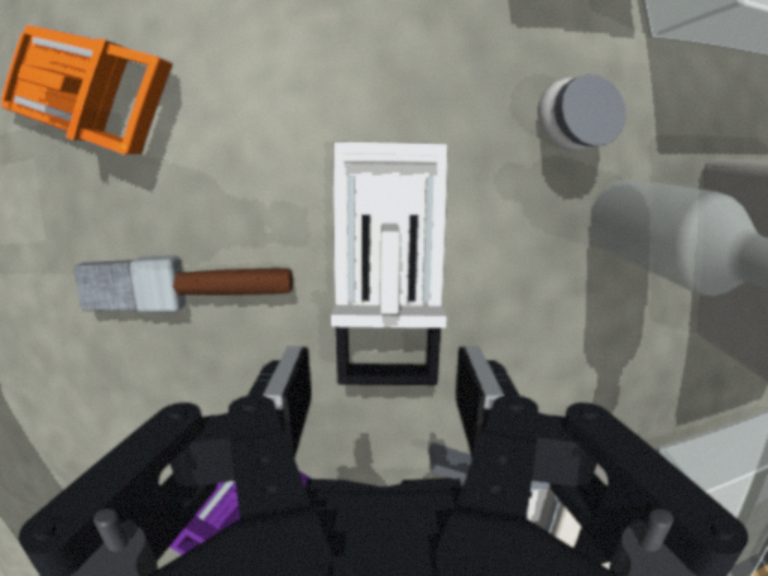

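```bash
python3 - <<'E'
from h import *
np.set_printoptions(precision=4,suppress=True)
M=Ro.from_rotvec(monitor.get_state()['tool_rot']).as_matrix(); t=monitor.get_state()['tool_pos']
for n,u,v,z in [('finN',390.5,226,.056),('finL',390,314,.056),('bar',388,385,.034),('nose',390,143,.018),('panelL',332,327,.04),('panelR',446,327,.04)]:
    p=at('wrist',u/1.5,v/1.5,z);print(n,p[:2],'tool',M.T@(p-t))
E
```

```text
finN [0.5366 0.0041] tool [0.0334 0.0046 0.1171]
finL [ 0.5296 -0.0501] tool [-0.0213  0.0046  0.1171]
bar [ 0.521  -0.1114] tool [-0.0831  0.0039  0.1392]
nose [0.5431 0.0541] tool [0.0838 0.0048 0.1551]
panelL [ 0.4897 -0.0601] tool [-0.0362 -0.0337  0.1332]
panelR [ 0.5651 -0.0698] tool [-0.0363  0.0424  0.1331]
```

carry_out(deltas=[{"linear": [0.005,0.0045,0.02],"angular": [0,0,0]},{"linear": [0,0,0.03],"angular": [0,0,0]},{"linear": [0,0,0.03],"angular": [0,0,0]},{"linear": [0,0,0.03],"angular": [0,0,0]},{"linear": [0,0,0.025],"angular": [0,0,0]},{"linear": [0,0,0.011],"angular": [0,0,0]},{"linear": [0,0,0],"angular": [0,0,0]},{"linear": [0,0,0],"angular": [0,0,0]}], grip=0.7)

```text
time_s: 12.32
tool_pos: [0.533, -0.0236, 0.0275]
tool_rot: [-2.356, -2.077, 0.001]
force: [0.2, 0.4, 0.4]
opening: 0.0257
grasp_force: 0.0
```

carry_out(deltas=[{"linear": [0,0,0],"angular": [0,0,0]},{"linear": [0,0,0],"angular": [0,0,0]},{"linear": [0,0,0],"angular": [0,0,0]},{"linear": [0,0,0],"angular": [0,0,0]}], grip=1, squeeze=50)

```text
time_s: 12.65
tool_pos: [0.5341, -0.0234, 0.0288]
tool_rot: [2.354, 2.077, 0.003]
force: [0.1, -0.7, 8.0]
opening: 0.011
grasp_force: 50.4
```

Fin gripped. Next: lift, carry it over in front of dock two and look from there.

carry_out(deltas=[{"linear": [0,0,-0.02],"angular": [0,0,0]},{"linear": [0,0,-0.03],"angular": [0,0,0]},{"linear": [0,0,-0.03],"angular": [0,0,0]},{"linear": [0,0,0],"angular": [0,0,0]}])

```text
time_s: 12.98
tool_pos: [0.5362, -0.0233, 0.1126]
tool_rot: [2.351, 2.075, 0.009]
force: [1.9, 0.1, -2.5]
opening: 0.0109
grasp_force: 49.6
```

```bash
python3 - <<'E'
from h import *
plan([.44,.262,.11],-90,13)
E
```

```text
{"linear":[0.0209,-0.0101,0.0002],"angular":[0,0,6.37]},{"linear":[0.0196,-0.0123,0.0002],"angular":[0,0,6.37]},{"linear":[0.0181,-0.0144,0.0002],"angular":[0,0,6.37]},{"linear":[0.0164,-0.0163,0.0002],"angular":[0,0,6.37]},{"linear":[0.0145,-0.0181,0.0002],"angular":[0,0,6.37]},{"linear":[0.0124,-0.0196,0.0002],"angular":[0,0,6.37]},{"linear":[0.0101,-0.0208,0.0002],"angular":[0,0,6.37]},{"linear":[0.0078,-0.0218,0.0002],"angular":[0,0,6.37]},{"linear":[0.0053,-0.0225,0.0002],"angular":[0,0,6.37]},{"linear":[0.0028,-0.0230,0.0002],"angular":[0,0,6.37]},{"linear":[0.0002,-0.0232,0.0002],"angular":[0,0,6.37]},{"linear":[-0.0024,-0.0230,0.0002],"angular":[0,0,6.37]},{"linear":[-0.0049,-0.0226,0.0002],"angular":[0,0,6.37]},
```

carry_out(deltas=[{"linear": [0.0209,-0.0101,0],"angular": [0,0,6.37]},{"linear": [0.0196,-0.0123,0],"angular": [0,0,6.37]},{"linear": [0.0181,-0.0144,0],"angular": [0,0,6.37]},{"linear": [0.0164,-0.0163,0],"angular": [0,0,6.37]},{"linear": [0.0145,-0.0181,0],"angular": [0,0,6.37]},{"linear": [0.0124,-0.0196,0],"angular": [0,0,6.37]},{"linear": [0.0101,-0.0208,0],"angular": [0,0,6.37]},{"linear": [0.0078,-0.0218,0],"angular": [0,0,6.37]},{"linear": [0.0053,-0.0225,0],"angular": [0,0,6.37]},{"linear": [0.0028,-0.023,0],"angular": [0,0,6.37]},{"linear": [0.0002,-0.0232,0],"angular": [0,0,6.37]},{"linear": [-0.0024,-0.023,0],"angular": [0,0,6.37]},{"linear": [-0.0049,-0.0226,0],"angular": [0,0,6.37]},{"linear": [0,0,0],"angular": [0,0,0]},{"linear": [0,0,0],"angular": [0,0,0]},{"linear": [0,0,0],"angular": [0,0,0]},{"linear": [0,0,0],"angular": [0,0,0]}])

```text
time_s: 14.4
tool_pos: [0.4367, 0.2612, 0.1071]
tool_rot: [3.141, 0.003, -0.001]
force: [0.0, -0.2, -2.9]
opening: 0.0111
grasp_force: 49.7
```

```bash
python3 - <<'E'
from h import *
np.set_printoptions(precision=4,suppress=True)
s=monitor.get_state();print(s['tool_pos'],Ro.from_rotvec(s['tool_rot']).as_matrix()[:,0],s['opening'],s['time_s'])
im=save('wrist','w5.png',1.5)
for r in nets.mark_of('wrist','dock_two')[:2]:
        u,v=r['point'][0]*512,r['point'][1]*384; print(round(r['score'],2),u*1.5,v*1.5,at('wrist',u,v,0))
E
```

```text
[0.4367 0.2612 0.1071] [ 1.      0.0017 -0.0004] 0.01107849868746256 14.4
```

View pics/w5.png

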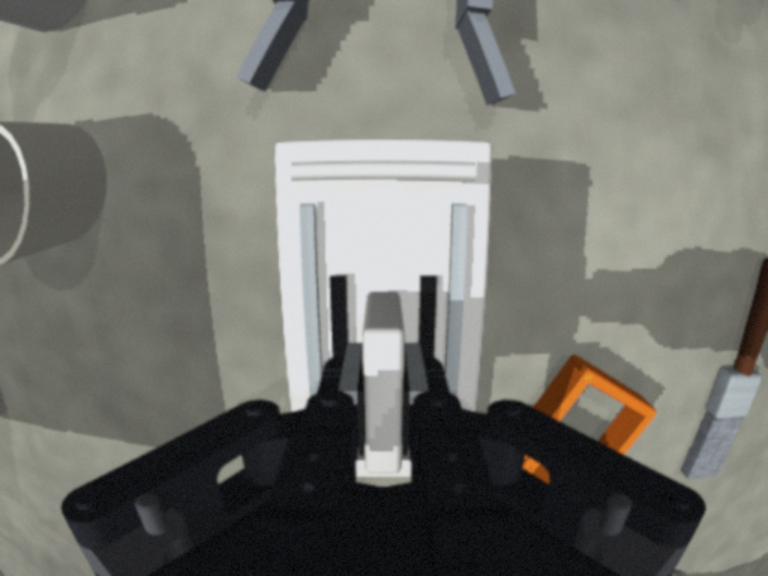

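The cassette is held straight (nose edge level at row 143). The dock's flare tips are at about (252,85) and (500,98). I'll raise a little to see more of the dock.

carry_out(deltas=[{"linear": [0,0,-0.03],"angular": [0,0,0]},{"linear": [0,0,-0.035],"angular": [0,0,0]},{"linear": [0,0,-0.035],"angular": [0,0,0]},{"linear": [0,0,0],"angular": [0,0,0]},{"linear": [0,0,0],"angular": [0,0,0]},{"linear": [0,0,0],"angular": [0,0,0]}])

```text
time_s: 15.0
tool_pos: [0.4363, 0.2612, 0.2066]
tool_rot: [3.141, 0.0, -0.001]
force: [-0.8, 1.0, -3.7]
opening: 0.0112
grasp_force: 49.9
```

```bash
python3 - <<'E'
from h import *
np.set_printoptions(precision=4,suppress=True)
s=monitor.get_state();print(s['tool_pos'],s['time_s'])
im=optics.grab_frame('wrist')
for r in nets.mark_of('wrist','dock_two')[:2]:
        u,v=r['point'][0]*512,r['point'][1]*384; print(round(r['score'],2),u*1.5,v*1.5,at('wrist',u,v,0))
a=ortho(im,'wrist',.5,.72,.17,.36,.036,2000)[:,:,::-1]
t=cv2.resize(cv2.imread('pics/top0.png'),(512,384),interpolation=cv2.INTER_AREA)
b=ortho(t,'top',.5,.72,.17,.36,.036,2000)
cv2.imwrite('pics/o2.png',np.hstack([a,b]))
E
```

```text
[0.4363 0.2612 0.2066] 15.0
```

View pics/o2.png

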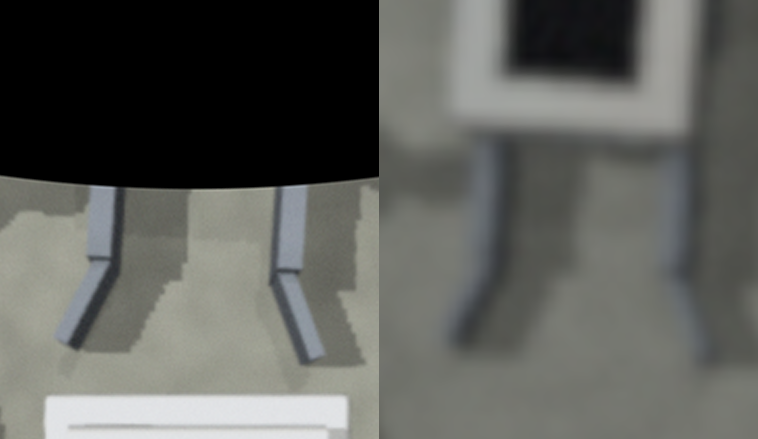

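Dock two from the rectified view: wall ends at left (112,258) and right (278,270). That gives an origin of about (0.632, 0.260) and a yaw of about -3.2°. I'll stage the nose before the mouth and lower.

carry_out(deltas=[{"linear": [0.001,-0.0024,0.04],"angular": [0,0,0]},{"linear": [0.001,-0.0024,0.04],"angular": [0,0,0]},{"linear": [0.001,-0.0024,0.04],"angular": [0,0,0]},{"linear": [0.001,-0.0024,0.035],"angular": [0,0,3.3]},{"linear": [0,0,0.018],"angular": [0,0,0]},{"linear": [0,0,0.004],"angular": [0,0,0]},{"linear": [0,0,0],"angular": [0,0,0]},{"linear": [0,0,0],"angular": [0,0,0]},{"linear": [0,0,0],"angular": [0,0,0]}])

```text
time_s: 15.85
tool_pos: [0.4401, 0.2711, 0.0293]
tool_rot: [3.139, -0.089, -0.002]
force: [0.4, -0.7, -3.0]
opening: 0.0114
grasp_force: 52.4
```

```bash
cat >> h.py <<'E'
def d2():
    s=monitor.get_state(); th=np.radians(-3.2); c,q=np.cos(th),np.sin(th); d=s['tool_pos'][:2]-[.632,.260]
    X=Ro.from_rotvec(s['tool_rot']).as_matrix()[:,0]
    print('dock2 frame',np.round([c*d[0]+q*d[1],-q*d[0]+c*d[1]],4),'z',round(s['tool_pos'][2],4),'yaw',round(np.degrees(np.arctan2(X[1],X[0])),2),'F',np.round(s['force'],1),s['time_s'])
E
python3 -c "
from h import *
d2()"
```

```text
dock2 frame [-0.1922  0.0004] z 0.0293 yaw -3.26 F [ 0.4 -0.7 -3. ] 15.85
```

carry_out(deltas=[{"linear": [0.015,0,0],"angular": [0,0,0]},{"linear": [0.015,0,0],"angular": [0,0,0]},{"linear": [0.015,0,0],"angular": [0,0,0]},{"linear": [0.015,0,0],"angular": [0,0,0]},{"linear": [0.012,0,0],"angular": [0,0,0]},{"linear": [0.01,0,0],"angular": [0,0,0]},{"linear": [0,0,0],"angular": [0,0,0]},{"linear": [0,0,0],"angular": [0,0,0]}])

```text
time_s: 16.52
tool_pos: [0.5224, 0.2667, 0.03]
tool_rot: [3.14, -0.09, -0.001]
force: [-0.6, -1.0, -4.0]
opening: 0.011
grasp_force: 52.5
```

carry_out(deltas=[{"linear": [0.01,0,0],"angular": [0,0,0]},{"linear": [0.01,0,0],"angular": [0,0,0]},{"linear": [0.01,0,0],"angular": [0,0,0]},{"linear": [0.01,0,0],"angular": [0,0,0]},{"linear": [0.01,0,0],"angular": [0,0,0]},{"linear": [0.01,0,0],"angular": [0,0,0]},{"linear": [0,0,0],"angular": [0,0,0]},{"linear": [0,0,0],"angular": [0,0,0]}])

```text
time_s: 17.18
tool_pos: [0.5829, 0.2633, 0.03]
tool_rot: [3.14, -0.09, -0.0]
force: [-0.6, 0.4, -2.9]
opening: 0.011
grasp_force: 52.3
```

```bash
python3 -c "
from h import *
d2()"
```

```text
dock2 frame [-0.0492  0.0005] z 0.03 yaw -3.3 F [-0.6  0.4 -2.9] 17.1833
```

carry_out(deltas=[{"linear": [0.008,0,0.001],"angular": [0,0,0]},{"linear": [0.008,0,0],"angular": [0,0,0]},{"linear": [0.006,0,0],"angular": [0,0,0]},{"linear": [0.003,0,0],"angular": [0,0,0]},{"linear": [0.003,0,0],"angular": [0,0,0]},{"linear": [0,0,0],"angular": [0,0,0]},{"linear": [0,0,0],"angular": [0,0,0]}])

```text
time_s: 17.77
tool_pos: [0.6107, 0.2619, 0.0293]
tool_rot: [-3.14, 0.09, -0.001]
force: [1.6, -0.1, -4.0]
opening: 0.0111
grasp_force: 52.3
```

carry_out(deltas=[{"linear": [0.002,0,0],"angular": [0,0,0]},{"linear": [0.002,0,0],"angular": [0,0,0]},{"linear": [0.001,0,0],"angular": [0,0,0]},{"linear": [0,0,0],"angular": [0,0,0]},{"linear": [0,0,0],"angular": [0,0,0]}])

```text
time_s: 18.18
tool_pos: [0.6156, 0.2616, 0.0293]
tool_rot: [-3.14, 0.089, -0.0]
force: [0.9, 0.6, -4.2]
opening: 0.0111
grasp_force: 52.3
```

carry_out(deltas=[{"linear": [0.002,0,0],"angular": [0,0,0]},{"linear": [0.002,0,0],"angular": [0,0,0]},{"linear": [0,0,0],"angular": [0,0,0]},{"linear": [0,0,0],"angular": [0,0,0]}])

```text
time_s: 18.52
tool_pos: [0.6165, 0.2617, 0.029]
tool_rot: [3.14, -0.09, -0.009]
force: [-11.4, 2.7, 3.6]
opening: 0.0111
grasp_force: 53.5
```

carry_out(deltas=[{"linear": [0.002,0,0],"angular": [0,0,0]},{"linear": [0.001,0,0],"angular": [0,0,0]},{"linear": [0,0,0],"angular": [0,0,0]},{"linear": [0,0,0],"angular": [0,0,0]}])

```text
time_s: 18.85
tool_pos: [0.6167, 0.2616, 0.0285]
tool_rot: [3.139, -0.091, -0.017]
force: [-21.0, 5.4, 7.3]
opening: 0.0109
grasp_force: 53.9
```

carry_out(deltas=[{"linear": [-0.003,0,0],"angular": [0,0,0]},{"linear": [-0.003,0,0],"angular": [0,0,0]},{"linear": [0,0,0],"angular": [0,0,0]}])

```text
time_s: 19.1
tool_pos: [0.6161, 0.2616, 0.0293]
tool_rot: [3.14, -0.089, 0.0]
force: [-1.3, -0.1, -3.3]
opening: 0.0111
grasp_force: 52.3
```

carry_out(deltas=[{"linear": [0,0,0],"angular": [0,0,0]},{"linear": [0,0,0],"angular": [0,0,0]},{"linear": [0,0,-0.015],"angular": [0,0,0]},{"linear": [0,0,-0.02],"angular": [0,0,0]},{"linear": [0,0,-0.02],"angular": [0,0,0]},{"linear": [-0.02,0,0],"angular": [0,0,0]},{"linear": [-0.02,0,0],"angular": [0,0,0]},{"linear": [-0.02,0,0],"angular": [0,0,0]},{"linear": [0,0,0],"angular": [0,0,0]}], grip=0.7)

```text
time_s: 19.85
tool_pos: [0.5537, 0.2649, 0.0855]
tool_rot: [3.14, -0.089, -0.002]
force: [-0.5, -0.3, -0.5]
opening: 0.0256
grasp_force: 0.0
```

carry_out(deltas=[{"linear": [0,0,0],"angular": [0,0,0]},{"linear": [0,0,0],"angular": [0,0,0]},{"linear": [0,0,0],"angular": [0,0,0]}], grip=1)

```text
time_s: 20.1
tool_pos: [0.5579, 0.2652, 0.085]
tool_rot: [-3.14, 0.09, -0.003]
force: [-0.5, -1.0, 0.2]
opening: -0.0
grasp_force: 0.0
```

```bash
python3 -c "
from h import *
d2(); save('wrist','w6.png',1.2)
print(np.array(proj('wrist',[.5287,.2666,.034]))*1.2)"
```

```text
dock2 frame [-0.0743  0.001 ] z 0.085 yaw -3.28 F [-0.5 -1.   0.2] 20.1
[307.29126731 299.09289561]
```

View pics/w6.png

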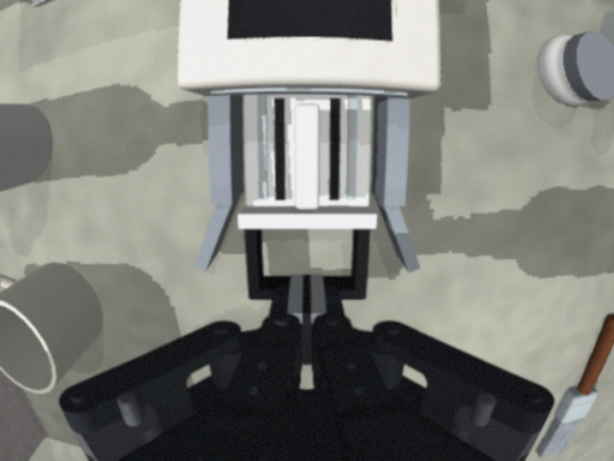

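The cassette is seated and the bar's outer edge is at row ~299, as predicted. I'll lower into the loop and tug.

carry_out(deltas=[{"linear": [0,0,0.025],"angular": [0,0,0]},{"linear": [0,0,0.025],"angular": [0,0,0]},{"linear": [0,0,0.021],"angular": [0,0,0]},{"linear": [-0.003,0,0],"angular": [0,0,0]},{"linear": [-0.003,0,0],"angular": [0,0,0]},{"linear": [-0.002,0,0],"angular": [0,0,0]},{"linear": [-0.002,0,0],"angular": [0,0,0]},{"linear": [0,0,0],"angular": [0,0,0]},{"linear": [0,0,0],"angular": [0,0,0]}])

```text
time_s: 20.9
tool_pos: [0.5471, 0.2659, 0.0145]
tool_rot: [-3.139, 0.089, -0.003]
force: [0.5, 1.3, 0.1]
opening: -0.0001
grasp_force: 0.0
```

carry_out(deltas=[{"linear": [-0.002,0,0],"angular": [0,0,0]},{"linear": [-0.002,0,0],"angular": [0,0,0]},{"linear": [0,0,0],"angular": [0,0,0]},{"linear": [0,0,0],"angular": [0,0,0]}])

```text
time_s: 21.23
tool_pos: [0.5432, 0.2661, 0.0138]
tool_rot: [-3.14, 0.089, -0.002]
force: [3.4, 0.4, 2.1]
opening: 0.0002
grasp_force: 1.4
```

carry_out(deltas=[{"linear": [-0.002,0,0],"angular": [0,0,0]},{"linear": [-0.002,0,0],"angular": [0,0,0]},{"linear": [0,0,0],"angular": [0,0,0]},{"linear": [0,0,0],"angular": [0,0,0]}])

```text
time_s: 21.57
tool_pos: [0.5395, 0.2663, 0.0136]
tool_rot: [-3.14, 0.089, -0.003]
force: [6.2, -0.9, 1.5]
opening: 0.0001
grasp_force: 3.0
```

carry_out(deltas=[{"linear": [-0.002,0,0],"angular": [0,0,0]},{"linear": [-0.001,0,0],"angular": [0,0,0]},{"linear": [0,0,0],"angular": [0,0,0]},{"linear": [0,0,0],"angular": [0,0,0]}])

```text
time_s: 21.9
tool_pos: [0.5368, 0.2665, 0.0137]
tool_rot: [-3.139, 0.089, -0.004]
force: [7.7, -0.9, 0.0]
opening: -0.0002
grasp_force: 3.5
```

carry_out(deltas=[{"linear": [-0.002,0,0],"angular": [0,0,0]},{"linear": [-0.001,0,0],"angular": [0,0,0]},{"linear": [0,0,0],"angular": [0,0,0]},{"linear": [0,0,0],"angular": [0,0,0]},{"linear": [0,0,0],"angular": [0,0,0]}])

```text
time_s: 22.32
tool_pos: [0.5342, 0.2668, 0.0137]
tool_rot: [-3.139, 0.089, -0.005]
force: [8.4, -1.0, -0.4]
opening: -0.0004
grasp_force: 4.1
```

The second cassette is held too: the loop drew out with the force rising to 8.4 N. I'll let go and retreat upward.

carry_out(deltas=[{"linear": [0.005,0,0],"angular": [0,0,0]},{"linear": [0.005,0,0],"angular": [0,0,0]},{"linear": [0.006,0,0],"angular": [0,0,0]},{"linear": [0,0,0],"angular": [0,0,0]},{"linear": [0,0,-0.02],"angular": [0,0,0]},{"linear": [0,0,-0.03],"angular": [0,0,0]},{"linear": [0,0,-0.04],"angular": [0,0,0]},{"linear": [0,0,-0.04],"angular": [0,0,0]},{"linear": [0,0,0],"angular": [0,0,0]},{"linear": [0,0,0],"angular": [0,0,0]},{"linear": [0,0,0],"angular": [0,0,0]},{"linear": [0,0,0],"angular": [0,0,0]}])

```text
time_s: 23.32
tool_pos: [0.5472, 0.2649, 0.1417]
tool_rot: [3.139, -0.089, -0.004]
force: [0.1, 0.2, -0.8]
opening: -0.0002
grasp_force: 0.0
```

```bash
python3 -c "
from h import *
d2(); print(robot.hand_in())"
```

```text
dock2 frame [-0.085   0.0001] z 0.1417 yaw -3.26 F [ 0.1  0.2 -0.8] 23.3167
the job is handed in; nothing more can be done
None
```

The job is handed in at 23.3 s: the docked cassette came away on the first tug, so I pushed it home and it held the second; the table cassette is in dock two and held its tug; loops are let go (no verdict was returned).

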